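Open the blower's wind gate with the hooked rod

ROBOT

A 6-joint arm with a two-finger parallel gripper is mounted at the origin on the work surface. World frame = base frame: x ahead of the robot, y to its left, z up, the work surface at z = 0. Lengths are in mm, angles in rad, forces in N, time in s.
With the tool pointing down it reaches from about 350 to 775 mm from the base axis. Payload 7.3 kg.
Tool frame: the origin (TCP) lies at the very end of the fingers, on their centre line; the grasp point (between the pads) lies 19 mm behind it; z points along the fingers, y is the line along which they close (so a half turn about z gives the same grasp; the last joint's range is limited). The gripper opens to 92 mm and grips with 3 to 60 N. Pads are 19 mm wide; open, the fingers measure 130 mm over their backs; the gripper's body (75 mm by 190 mm) begins 47 mm behind the grasp point.
Start: joints at [-1.272, 0.342, 1.524, -0, 1.275, -0.146], TCP at [225.92, -473.925, 226.741] pointing down, gripper open.
Joint ranges: [-2.53, 2.53], [-0.77, 2.02], [0.04, 2.7], [-1, 4.14], [0.28, 2.66], [-3.11, 3.11]. Speed limits (rad/s): [2.57, 2.57, 3.14, 3.14, 3.14, 3.14].

INTERFACE

Orientations are given as [roll, pitch, yaw] about the fixed x, y, z axes, in that order (R = Rz(yaw) Ry(pitch) Rx(roll)).
In Python, from plant import * gives the robot as it stands.
- The arm moves only by the tool arm_command, never from a script. Its arguments are lists of equal length, an entry for each row: "gripper": the finger opening in mm, from 0 to 91.8; "dp": the shift along the tool's x, y, z in units of 25 mm (1.0 is 25 mm), a list of three; "twist": the turn about the tool's z in units of 5 degrees (1.0 is 5 degrees). A call has exactly 5 rows; each row shifts and turns the commanded pose from where the row before left it, along the tool's axes as they then stand; what a row does not reach is not made up. A row lasts 1/8 s, in which the tool goes at most 62.5 mm and 10.7 degrees, less where a joint would pass 70% of its speed; a pose out of reach is approached as far as the arm can. A call is refused whole if a number of a shift passes 1 or a number of a turn 1, either way. A call with a gripper value outside its range is refused whole. The fingers move at their own pace and stop on an object; the grip force is fixed at half the most. Time passes only in rows, so rows that do not move let the fingers close, or fill a call up. It gives the time, the measured TCP pose, the force, the opening and the grip force at its end, in the units of the state.
- get_obs(): the state, without advancing time (a new reading comes with each control period).
- capture(name): name is "scene" or "top"; returns the picture (384x512x3 uint8, red, green, blue); there is no depth.
- get_calibration(name): a dict with "mtx" (3x3 intrinsics, pixels), "position" and "attitude" of the camera in the world. Camera axes: x right, y down, z forward; pixel columns grow to the right and rows downward; lengths in mm; the calibration is good to about 2 mm. A picture is of the moment at which its call begins. get_calibration takes no time and is no camera call.
- close_job(): hands the job in; it is judged then, once.
The state is a dict: "time": time; "joint_positions": joint angles; "dq": joint speeds; "tau": joint torques, N m; "tool_pos": TCP position; "tcp_rot": TCP orientation; "contact_force": force on the tool from outside, world axes, zero at the start; "moment": the same for the moment, N m; "grip_width": finger opening in mm; "finger_force": force on a finger pad.
Only numpy, scipy, OpenCV 4.12 (cv2) and the standard library are available. Lean on these libraries where they do the work, as an engineer would, in place of code of your own. Each camera call takes 0.05 s, during which the arm holds its last target. There are 200 camera calls.

TASK

Open the wind gate between the tuning blower and its silencer box: take the hooked rod from its bracket, reach down into the narrow gap, hook the gate's wire bail and draw the slide up until it bears firmly on its stop, without straining the thin slide. Leave the slide up there, unhook, and hang the rod back in the bracket's slot by its handle; the other things stay as they are.

Things in the scene. Friction and masses are not known exactly. Their poses are not given: they have to be found in the camera images.
- blower: Fixed. Blue metal blower (170 mm wide, 200 mm high, rocker switch, round reed port on top) at -y, plywood silencer box (120 mm wide, 165 mm high) at +y, both 200 mm deep, a gap 60 mm wide between, open at top and both ends. Origin: bench level, middle of the gap (walls at y = -30, +30 mm; ends at x = -100, +100). x runs along the gap, away from the robot; z up.
- gate_frame (a point): Middle of the top of the aluminium gate frame, 74 mm above the bench, which stands on the round duct that crosses the gap (frame 84 mm long in x, 20 mm thick in y). Axes as the blower's. The slide comes up out of it.
- slide: Steel slide of the gate, seen by its top: a flange 30 mm (x) by 50 mm (y), 3 mm thick, carrying a wire bail (upturned U, 6 mm wire) that stands across the gap, in the y-z plane. Origin: middle of the flange's underside. Legs at y = -20, +20 mm, crossbar axis at z = 30 mm. The window under the crossbar is 34 mm wide and goes from z = 3 to 27 mm.
- bail_under (a point): Middle of the underside of the bail's crossbar. It starts 103 to 127 mm above the bench; the stop, set by a screw inside the frame and not seen, ends its way somewhere from 148 to 158 mm. The slide goes straight up and stays where it is left; lifting takes 6 to 8 N, pushing down 2 to 5 N. A pull of 12 to 15 N is firm on the stop, which hardly yields; over 20 N, up or down, bends it.
- rod: Hooked rod, 0.11 kg: 6 mm steel shaft, wooden handle on top. Origin: its bottom end on the shaft's axis; z up along the shaft. At the bottom the wire turns square to +x (its upper side at z = 6 mm) and ends in an upturned tip (axis at x = 20 mm, top at z = 13 mm), so the throat is 14 mm wide, from x = 3 to 17 mm. Handle 22 x 22 mm, sides along x and y, from z = 118 to 213 mm.
- rod_handle (a point): Centre of the rod's handle (165.5 mm above the rod's bottom); axes as the rod's.
- hook_throat (a point): Floor of the hook's throat: 10 mm in +x from the shaft's axis, 6 mm above the rod's bottom. The bail's crossbar rests here when hooked.
- bracket: Fixed plywood bracket, 100 mm wide. Origin: bench level, under the place where the rod hangs. Its top plate (130 to 140 mm above the bench, x = -38 to +48 mm) has a slot 12 mm wide, open at the front (-x), ending at x = +6 mm. The handle's lower end rests on the plate, the shaft goes through the slot; lift a little and draw out to -x. Legs below the plate at y = -38, +38 mm, x = 12 to 48 mm.
- slot_top (a point): In the middle of the slot, x = 0, level with the plate's top (140 mm above the bench), where the rod's shaft hangs. Axes as the bracket's.
- action_box: Bystander: hexagonal mahogany concertina action box, 152 mm across flats, 45 mm high. Leave alone.
- calipers: Bystander: brass calipers, 150 mm long, lying on the bench. Leave alone.
- tuning_fork: Bystander: chrome tuning fork, 135 mm long, lying on the bench. Leave alone.
- reed_template: Bystander: zinc reed template, a slotted plate 110 x 50 x 4 mm, lying on the silencer box. Leave alone.
Mind the look-alikes: they are no part of the job. There is more than one size of the rod; the job needs the middle-sized.

How it is judged (in metres and radians):
On the way, in this order (a step that is already met when the one before it is completed fails the run):
1. The hook is in the bail and carries the slide (distance between hook_throat and bail_under below 0.016 m and contact force between rod and slide above 3 N), for 0.1 s.
2. The rod pulls the slide firmly against its stop (z of bail_under in the frame of blower above 0.146 m and contact force between rod and slide above 10.5 N), for 0.1 s.
At the end, for the whole second after the job is handed in: The slide is left up (bail's underside more than 145 mm above the blower's foot, 3 mm under the lowest setting of the stop), and the rod hangs still and upright in the bracket: shaft in the slot, within 12 mm of its place, handle resting on the plate (z of bail_under in the frame of blower above 0.145 m and horizontal distance between rod_handle and slot_top below 0.012 m and z of rod_handle in the frame of slot_top between 0.043 and 0.052 m and angle between rod's own z axis and vertical below 0.15 rad and linear speed of rod below 0.02 m/s); the robot touches nothing.
It fails at once if The slide is loaded with more than 20 N (contact force between anything else and slide above 20 N).
It fails at once if The slide is worked by the fingers and not by the rod (contact force between the fingers and slide above 0.5 N).
It fails at once if A bystander is shifted by more than 15 mm (distance of any of action_box, calipers, tuning_fork, reed_template from where it was at the start of the episode above 0.015 m).
It also fails if it takes over 72 s, if anything falls off the work surface, if the arm or the gripper's body presses on something with over 40 N, if the wrist force passes 120 N, or if a joint passes its speed limit or range.

## Working session

There is one attempt and no reset: what is moved stays moved. The work goes in short steps, Python scripts to look and compute and a tool call to move; the robot and the scene stay as the last step left them, time stands still between calls to the robot, and variables do not carry over. Pictures are saved under pics/ and viewed, at most 10 in all, crops included, and the job is handed in when it is done.

Besides the shell and the picture viewer there is one more tool, called in YAML: its name, and indented under it one key for each argument. arm_command: Moves the arm, as the interface text tells. Its arguments: {"type":"object","properties":{"gripper":{"type":"array"},"dp":{"type":"array"},"twist":{"type":"array"}},"required":["gripper","dp","twist"]}

```bash
mkdir -p pics; cat > h.py <<'E'
from plant import *
import numpy as np, cv2
from scipy.spatial.transform import Rotation as R
def ray(name,u,v):
    c=get_calibration(name);K=np.array(c["mtx"]);d=np.linalg.inv(K)@[u,v,1]
    return np.array(c["position"],float),rot(c)@d
def rot(c):
    a=np.array(c["attitude"],float)
    return a if a.shape==(3,3) else R.from_euler('xyz',a).as_matrix()
def onz(name,u,v,z):
    p,d=ray(name,u,v);return p+d*(z-p[2])/d[2]
def proj(name,X):
    c=get_calibration(name);q=np.array(c["mtx"])@(rot(c).T@(np.array(X,float)-np.array(c["position"],float)));return q[:2]/q[2]
def tri(a,b):
    (p,d),(q,e)=ray("scene",*a),ray("top",*b)
    s=np.linalg.lstsq(np.c_[d,-e],q-p,rcond=None)[0];A=p+d*s[0];B=q+e*s[1];return (A+B)/2,np.linalg.norm(A-B)
E
python3 - <<'E'
from h import *
for n in("scene","top"):
    print(n,get_calibration(n)); im=capture(n)[:,:,::-1]; cv2.imwrite(f"pics/{n}0.png",im)
a=cv2.imread("pics/scene0.png");b=cv2.imread("pics/top0.png")
cv2.imwrite("pics/s0.png",cv2.resize(a,(800,600),interpolation=cv2.INTER_CUBIC));cv2.imwrite("pics/t0.png",cv2.resize(b,(800,600),interpolation=cv2.INTER_CUBIC))
print(get_obs())
E
```

```text
scene {'mtx': array([[442.76068438,   0.        , 255.49268883],
       [  0.        , 442.76068438, 188.69069018],
       [  0.        ,   0.        ,   1.        ]]), 'position': array([1028.1318017 ,  611.42344015, 1041.16753412]), 'attitude': array([-2.47900516,  0.01000406,  2.32147968])}
top {'mtx': array([[404.24718085,   0.        , 251.40093396],
       [  0.        , 404.24718085, 195.64660358],
       [  0.        ,   0.        ,   1.        ]]), 'position': array([ 372.94148495,  140.30566869, 1189.60214299]), 'attitude': array([-2.9730195 ,  0.02363197, -1.59679531])}
{'time': 0.1, 'joint_positions': array([-1.27199347e+00,  3.42663118e-01,  1.52491808e+00,  6.56478734e-06,
        1.27542646e+00, -1.45999646e-01]), 'dq': array([ 0.00073879, -0.00017822, -0.00264527,  0.00231283,  0.00182929,
        0.00073117]), 'tau': array([ 1.02245183e-03, -4.32006097e+01, -2.44694120e+01,  7.19212135e-02,
        5.26149804e-02, -6.17458477e-05]), 'tool_pos': array([ 225.80882791, -473.54742724,  226.11043577]), 'tcp_rot': array([-3.14019362e+00, -2.12067405e-04,  4.44800435e-01]), 'contact_force': array([-0.32385022,  0.21669779, -0.01969931]), 'moment': array([-0.0279426 ,  0.00703419,  0.02509412]), 'finger_force': 0.0, 'grip_width': 91.86781538660017}
```

View pics/s0.png

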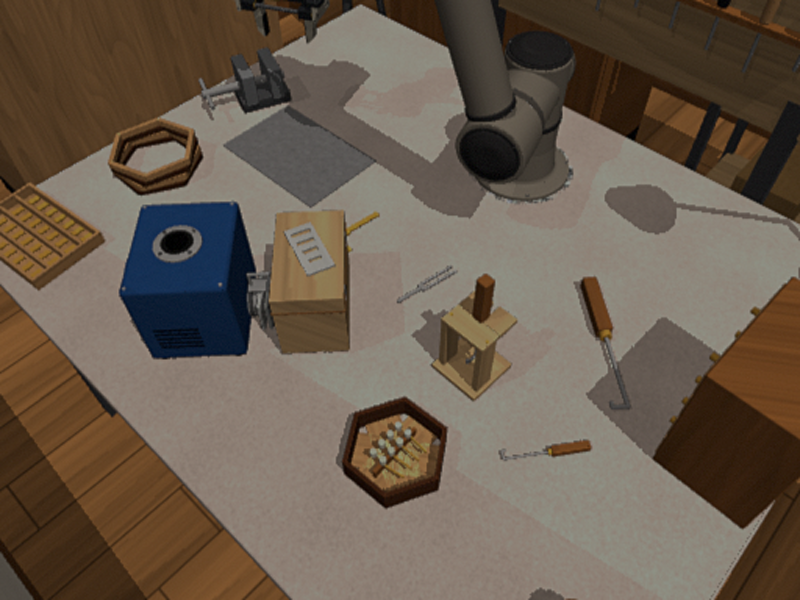

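View pics/t0.png

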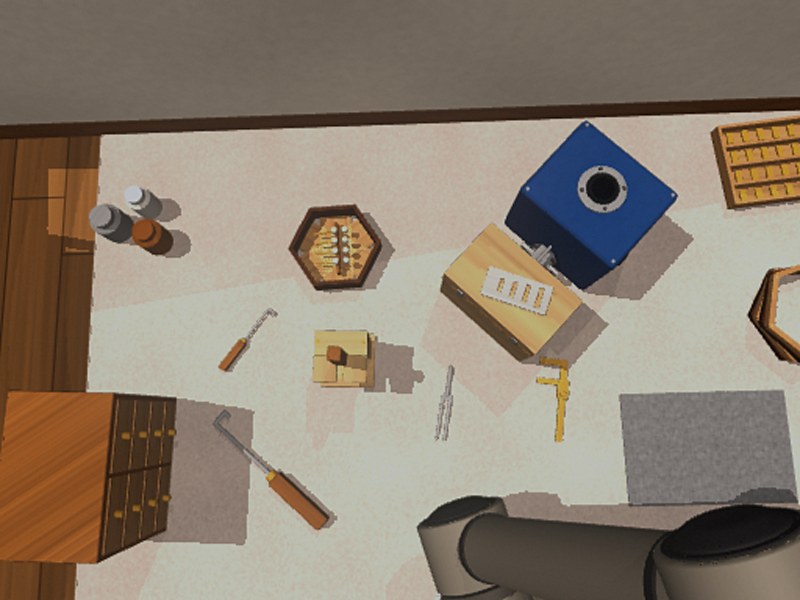

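Three hooked rods: a large one lying (top view 270,470; scene 610,340), a small one lying (top 245,340; scene 545,452) and the one hanging in the bracket (top 337,354; scene 485,297). The hanging one fits: it is the middle size and is in the bracket. I'll confirm this in enlarged crops.

```bash
python3 - <<'E'
import cv2,numpy as np
a=cv2.imread("pics/scene0.png");b=cv2.imread("pics/top0.png")
def c(i,x,y,w,h): return cv2.resize(i[y:y+h,x:x+w],(400,300),interpolation=cv2.INTER_CUBIC)
m=np.vstack([np.hstack([c(a,270,170,80,60*1+0),c(b,190,200,64,48)]),np.hstack([c(a,140,160,64,48),c(b,320,140,64,48)])])
cv2.imwrite("pics/m0.png",m)
E
```

```text
(no output)
```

View pics/m0.png

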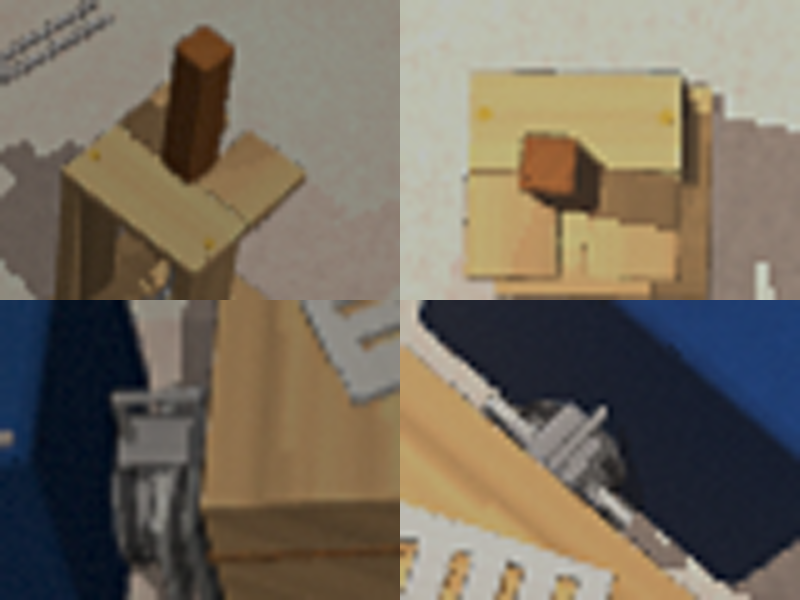

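The crops show the hanging rod with its handle's top face at top-view pixel ≈(213.5,226) and the bracket slot opening downwards in the image (-x). The bail's crossbar is at scene ≈(165,175) and top ≈(348,162). The handle is 22 mm wide against the much larger lying one, so it is the middle size.

```bash
python3 - <<'E'
from h import *
b=cv2.imread("pics/top0.png")
T=lambda x,y:(190+(x-400)/6.25,200+y/6.25)
G=lambda x,y:(320+(x-400)/6.25,140+(y-300)/6.25)
print("handle top",onz("top",*T(547,163),235), tri((270+204/5,170+48/5),T(547,163)))
for p in[(468,72),(685,72),(465,277),(680,277)]: print("plate",onz("top",*T(*p),140))
print("bail",tri((140+157/6.25,160+95/6.25),G(577,437)))
hsv=cv2.cvtColor(b,cv2.COLOR_BGR2HSV)
for vlo in(90,):
    m=cv2.inRange(hsv,(100,120,vlo),(125,255,255));cs,_=cv2.findContours(m,0,2);c=max(cs,key=cv2.contourArea)
    r=cv2.boxPoints(cv2.minAreaRect(c));print(cv2.contourArea(c),r)
    P=np.array([onz("top",*p,200)[:2] for p in r]);print(P,[np.linalg.norm(P[i]-P[i-1]) for i in range(4)])
for p in[(587,122),(676,195),(523,187)]: print("blower",onz("top",p[0]*.64,p[1]*.64,200))
for p in[(494,223),(582,296)]: print("sil",onz("top",p[0]*.64,p[1]*.64,165))
print("handle gaussian px", proj("scene",[0,0,0]))
E
```

```text
handle top [465.5067976  250.34077048 235.        ] (array([465.13707553, 251.50389623, 232.51738316]), np.float64(2.135413059172806))
plate [513.93767541 294.14697877 140.        ]
plate [511.28536937 202.94062501 140.        ]
plate [428.37288203 295.81856444 140.        ]
plate [425.9517291  206.66923955 140.        ]
bail (array([ 639.88536274, -103.08882671,  115.8265407 ]), np.float64(4.444901719846817))
4600.0 [[332.86078  121.3491  ]
 [373.05164   73.754684]
 [433.34564  124.66964 ]
 [393.1548   172.26405 ]]
[[ 727.94028125  -53.49116375]
 [ 853.64942671 -165.10141435]
 [ 710.37896014 -306.08404762]
 [ 590.35135529 -194.77691109]] [np.float64(197.2114980097242), np.float64(168.10602989905328), np.float64(201.00380462463352), np.float64(163.69454654511)]
blower [ 841.42794727 -170.95073571  200.        ]
blower [ 710.09563854 -304.28261741  200.        ]
blower [732.23192283 -58.4787987  200.        ]
sil [683.45963575 -13.3214667  165.        ]
sil [ 554.74168049 -150.35703906  165.        ]
handle gaussian px [331.68603314 107.31250841]
```

```bash
cat >> h.py <<'E'
def plan(p0,yaw0,p1,yaw1):
    """rows in tool axes (x,y,z units of 25mm; twist units 5deg), tool down"""
    p0,p1=np.array(p0,float),np.array(p1,float);dy=(yaw1-yaw0+180)%360-180
    n=5
    while True:
        p,y,rows,ok=p0.copy(),yaw0,[],True
        for k in range(n):
            c,s=np.cos(np.radians(y)),np.sin(np.radians(y));M=np.array([[c,s,0],[s,-c,0],[0,0,-1]])
            d=np.round(M.T@((p1-p)/(n-k))/25,2);t=round(-dy/n/5,2)
            p=p+M@d*25;y-=t*5;rows.append((d.tolist(),t));ok&=max(abs(d).max(),abs(t))<=.97
        if ok: break
        n+=5
    for i in range(0,n,5): print("dp",[r[0] for r in rows[i:i+5]],"tw",[r[1] for r in rows[i:i+5]])
    print("end",p.round(1),round(y,2))
E
python3 - <<'E'
from h import *
plan([225.9,-473.9,226.7],25.5,[465.5,251,270],88)
for z in(105,110,115,120): print(z,proj("scene",[639.5,-103,z]))
E
```

```text
dp [[0.6, -0.63, -0.05], [0.62, -0.61, -0.05], [0.64, -0.59, -0.05], [0.66, -0.57, -0.05], [0.68, -0.55, -0.05]] tw [-0.36, -0.36, -0.36, -0.36, -0.36]
dp [[0.7, -0.53, -0.05], [0.71, -0.51, -0.05], [0.73, -0.48, -0.05], [0.74, -0.46, -0.05], [0.76, -0.44, -0.05]] tw [-0.36, -0.36, -0.36, -0.36, -0.36]
dp [[0.77, -0.41, -0.05], [0.78, -0.39, -0.05], [0.79, -0.36, -0.05], [0.8, -0.34, -0.05], [0.81, -0.31, -0.05]] tw [-0.36, -0.36, -0.36, -0.36, -0.36]
dp [[0.82, -0.29, -0.05], [0.83, -0.26, -0.05], [0.84, -0.23, -0.05], [0.85, -0.21, -0.05], [0.85, -0.18, -0.05]] tw [-0.36, -0.36, -0.36, -0.36, -0.36]
dp [[0.86, -0.15, -0.05], [0.86, -0.13, -0.05], [0.87, -0.1, -0.05], [0.87, -0.07, -0.05], [0.87, -0.05, -0.05]] tw [-0.36, -0.36, -0.36, -0.36, -0.36]
dp [[0.87, -0.02, -0.05], [0.87, 0.01, -0.05], [0.87, 0.04, -0.05], [0.87, 0.06, -0.05], [0.87, 0.09, -0.05]] tw [-0.36, -0.36, -0.36, -0.36, -0.36]
dp [[0.87, 0.12, -0.05], [0.86, 0.15, -0.05], [0.86, 0.17, -0.04], [0.85, 0.2, -0.05], [0.85, 0.23, -0.04]] tw [-0.36, -0.36, -0.36, -0.36, -0.36]
end [465.5 251.  270. ] 88.5
105 [165.12189045 177.45782568]
110 [164.80937509 176.29650166]
115 [164.49481814 175.12759101]
120 [164.17819955 173.95101915]
```

arm_command:
  gripper: [91.8,91.8,91.8,91.8,91.8]
  dp:
    - [0.6,-0.63,-0.05]
    - [0.62,-0.61,-0.05]
    - [0.64,-0.59,-0.05]
    - [0.66,-0.57,-0.05]
    - [0.68,-0.55,-0.05]
  twist: [-0.36,-0.36,-0.36,-0.36,-0.36]

```text
time: 0.72
tool_pos: [260.5, -369.0, 233.2]
tcp_rot: [3.141, 0.0, 0.604]
contact_force: [0.7, 1.0, -0.3]
grip_width: 91.9
finger_force: 0.0
```

arm_command:
  gripper: [91.8,91.8,91.8,91.8,91.8]
  dp:
    - [0.7,-0.53,-0.05]
    - [0.71,-0.51,-0.05]
    - [0.73,-0.48,-0.05]
    - [0.74,-0.46,-0.05]
    - [0.76,-0.44,-0.05]
  twist: [-0.36,-0.36,-0.36,-0.36,-0.36]

```text
time: 1.35
tool_pos: [294.7, -265.2, 239.4]
tcp_rot: [3.141, 0.0, 0.761]
contact_force: [-0.4, -0.2, -1.0]
grip_width: 91.8
finger_force: 0.0
```

arm_command:
  gripper: [91.8,91.8,91.8,91.8,91.8]
  dp:
    - [0.77,-0.41,-0.05]
    - [0.78,-0.39,-0.05]
    - [0.79,-0.36,-0.05]
    - [0.8,-0.34,-0.05]
    - [0.81,-0.31,-0.05]
  twist: [-0.36,-0.36,-0.36,-0.36,-0.36]

```text
time: 1.98
tool_pos: [328.6, -162.0, 245.6]
tcp_rot: [3.141, 0.0, 0.918]
contact_force: [0.1, -0.2, 1.0]
grip_width: 91.8
finger_force: 0.0
```

arm_command:
  gripper: [91.8,91.8,91.8,91.8,91.8]
  dp:
    - [0.82,-0.29,-0.05]
    - [0.83,-0.26,-0.05]
    - [0.84,-0.23,-0.05]
    - [0.85,-0.21,-0.05]
    - [0.85,-0.18,-0.05]
  twist: [-0.36,-0.36,-0.36,-0.36,-0.36]

```text
time: 2.6
tool_pos: [362.6, -58.7, 251.8]
tcp_rot: [3.141, 0.0, 1.075]
contact_force: [0.3, -0.5, -0.3]
grip_width: 92.2
finger_force: 0.0
```

arm_command:
  gripper: [91.8,91.8,91.8,91.8,91.8]
  dp:
    - [0.86,-0.15,-0.05]
    - [0.86,-0.13,-0.05]
    - [0.87,-0.1,-0.05]
    - [0.87,-0.07,-0.05]
    - [0.87,-0.05,-0.05]
  twist: [-0.36,-0.36,-0.36,-0.36,-0.36]

```text
time: 3.22
tool_pos: [396.7, 44.8, 258.1]
tcp_rot: [3.141, 0.0, 1.232]
contact_force: [0.2, -0.3, 1.3]
grip_width: 91.6
finger_force: 0.0
```

arm_command:
  gripper: [91.8,91.8,91.8,91.8,91.8]
  dp:
    - [0.87,-0.02,-0.05]
    - [0.87,0.01,-0.05]
    - [0.87,0.04,-0.05]
    - [0.87,0.06,-0.05]
    - [0.87,0.09,-0.05]
  twist: [-0.36,-0.36,-0.36,-0.36,-0.36]

```text
time: 3.85
tool_pos: [430.8, 148.2, 264.3]
tcp_rot: [3.141, 0.0, 1.39]
contact_force: [0.4, -0.3, -0.6]
grip_width: 91.5
finger_force: 0.0
```

arm_command:
  gripper: [91.8,91.8,91.8,91.8,91.8]
  dp:
    - [0.87,0.12,-0.05]
    - [0.86,0.15,-0.05]
    - [0.86,0.17,-0.04]
    - [0.85,0.2,-0.05]
    - [0.85,0.23,-0.04]
  twist: [-0.36,-0.36,-0.36,-0.36,-0.36]

```text
time: 4.47
tool_pos: [465.2, 252.1, 270.0]
tcp_rot: [-3.141, 0.0, 1.547]
contact_force: [0.6, 0.7, -0.2]
grip_width: 91.8
finger_force: 0.0
```

arm_command:
  gripper: [91.8,91.8,91.8,91.8,91.8]
  dp:
    - [0,0,0.9]
    - [0,0,0.9]
    - [0,0,0.9]
    - [0,0,0.9]
    - [0,0,0.16]
  twist: [0,0,0,0,0]

```text
time: 5.1
tool_pos: [464.3, 251.0, 174.7]
tcp_rot: [-3.139, 0.001, 1.545]
contact_force: [-0.2, 0.1, -0.7]
grip_width: 91.5
finger_force: 0.0
```

arm_command:
  gripper: [60,40,30,24,15]
  dp:
    - [0,0,0]
    - [0,0,0]
    - [0,0,0]
    - [0,0,0]
    - [0,0,0]
  twist: [0,0,0,0,0]

```text
time: 5.72
tool_pos: [465.8, 250.9, 176.1]
tcp_rot: [3.141, 0.0, 1.544]
contact_force: [-0.1, 0.1, 0.2]
grip_width: 46.4
finger_force: 0.0
```

arm_command:
  gripper: [10,10,10,10,10]
  dp:
    - [0,0,0]
    - [0,0,0]
    - [0,0,0]
    - [0,0,0]
    - [0,0,0]
  twist: [0,0,0,0,0]

```text
time: 6.35
tool_pos: [465.8, 250.9, 175.9]
tcp_rot: [3.141, 0.0, 1.544]
contact_force: [1.3, 0.7, -0.2]
grip_width: 22.1
finger_force: 30.0
```

arm_command:
  gripper: [10,10,10,10,10]
  dp:
    - [0,0,-0.2]
    - [0,0,-0.2]
    - [0,0,0]
    - [0,-0.4,0]
    - [0,-0.6,0]
  twist: [0,0,0,0,0]

```text
time: 6.98
tool_pos: [439.7, 251.5, 185.6]
tcp_rot: [-3.141, 0.0, 1.544]
contact_force: [0.1, 0.9, -0.8]
grip_width: 22.1
finger_force: 30.0
```

arm_command:
  gripper: [10,10,10,10,10]
  dp:
    - [0,-0.6,0]
    - [0,-0.6,0]
    - [0,-0.6,0]
    - [0,-0.6,0]
    - [0,0,0]
  twist: [0,0,0,0,0]

```text
time: 7.6
tool_pos: [379.7, 253.2, 186.1]
tcp_rot: [3.142, 0.0, 1.545]
contact_force: [-0.1, 0.4, -0.5]
grip_width: 22.3
finger_force: 30.0
```

```bash
python3 - <<'E'
from h import *
plan([380.5,253.2,186],88.5,[400,120,390],100)
plan([400,120,390],100,[615,-128,390],136.3)
E
```

```text
dp [[-0.53, 0.09, -0.82], [-0.53, 0.08, -0.82], [-0.53, 0.07, -0.82], [-0.54, 0.06, -0.81], [-0.54, 0.05, -0.82]] tw [-0.23, -0.23, -0.23, -0.23, -0.23]
dp [[-0.54, 0.04, -0.81], [-0.54, 0.03, -0.82], [-0.54, 0.02, -0.81], [-0.53, 0.0, -0.82], [-0.54, -0.0, -0.81]] tw [-0.23, -0.23, -0.23, -0.23, -0.23]
end [400.1 120.  390. ] 100.0
dp [[-0.75, 0.45, 0.0], [-0.77, 0.42, 0.0], [-0.79, 0.39, 0.0], [-0.8, 0.35, 0.0], [-0.82, 0.32, 0.0]] tw [-0.48, -0.48, -0.48, -0.48, -0.48]
dp [[-0.83, 0.28, 0.0], [-0.84, 0.25, 0.0], [-0.85, 0.21, 0.0], [-0.86, 0.18, 0.0], [-0.86, 0.14, 0.0]] tw [-0.48, -0.48, -0.48, -0.48, -0.48]
dp [[-0.87, 0.11, 0.0], [-0.87, 0.07, 0.0], [-0.87, 0.03, 0.0], [-0.87, -0.0, 0.0], [-0.87, -0.04, 0.0]] tw [-0.48, -0.48, -0.48, -0.48, -0.48]
end [ 615.  -127.9  390. ] 136.0
```

arm_command:
  gripper: [10,10,10,10,10]
  dp:
    - [-0.53,0.09,-0.82]
    - [-0.53,0.08,-0.82]
    - [-0.53,0.07,-0.82]
    - [-0.54,0.06,-0.81]
    - [-0.54,0.05,-0.82]
  twist: [-0.23,-0.23,-0.23,-0.23,-0.23]

```text
time: 8.22
tool_pos: [390.9, 186.0, 288.9]
tcp_rot: [3.141, 0.0, 1.645]
contact_force: [1.3, 1.0, -1.2]
grip_width: 21.9
finger_force: 30.0
```

arm_command:
  gripper: [10,10,10,10,10]
  dp:
    - [-0.54,0.04,-0.81]
    - [-0.54,0.03,-0.82]
    - [-0.54,0.02,-0.81]
    - [-0.53,0.0,-0.82]
    - [-0.54,0,-0.81]
  twist: [-0.23,-0.23,-0.23,-0.23,-0.23]

```text
time: 8.85
tool_pos: [400.7, 119.3, 390.7]
tcp_rot: [3.141, 0.0, 1.745]
contact_force: [0.6, 0.0, -1.2]
grip_width: 21.6
finger_force: 30.0
```

arm_command:
  gripper: [10,10,10,10,10]
  dp:
    - [-0.75,0.45,0]
    - [-0.77,0.42,0]
    - [-0.79,0.39,0]
    - [-0.8,0.35,0]
    - [-0.82,0.32,0]
  twist: [-0.48,-0.48,-0.48,-0.48,-0.48]

```text
time: 9.48
tool_pos: [473.0, 36.3, 390.0]
tcp_rot: [3.141, 0.0, 1.956]
contact_force: [-0.7, -1.2, -1.9]
grip_width: 21.9
finger_force: 30.0
```

arm_command:
  gripper: [10,10,10,10,10]
  dp:
    - [-0.83,0.28,0]
    - [-0.84,0.25,0]
    - [-0.85,0.21,0]
    - [-0.86,0.18,0]
    - [-0.86,0.14,0]
  twist: [-0.48,-0.48,-0.48,-0.48,-0.48]

```text
time: 10.1
tool_pos: [544.5, -46.6, 389.8]
tcp_rot: [3.142, 0.0, 2.165]
contact_force: [0.1, 0.4, -0.8]
grip_width: 22.0
finger_force: 30.0
```

arm_command:
  gripper: [10,10,10,10,10]
  dp:
    - [-0.87,0.11,0]
    - [-0.87,0.07,0]
    - [-0.87,0.03,0]
    - [-0.87,0,0]
    - [-0.87,-0.04,0]
  twist: [-0.48,-0.48,-0.48,-0.48,-0.48]

```text
time: 10.72
tool_pos: [616.0, -128.9, 389.7]
tcp_rot: [-3.141, 0.0, 2.374]
contact_force: [0.1, 1.0, -0.8]
grip_width: 21.6
finger_force: 30.0
```

```bash
python3 - <<'E'
from h import *
a=capture("scene")[:,:,::-1].copy();cv2.imwrite("pics/scene1.png",a)
o=get_obs();print(o["tool_pos"],o["tcp_rot"],o["contact_force"])
p=o["tool_pos"]
for d in((0,0,-154),(0.69*20,.72*20,-141)): print(proj("scene",p+np.array(d)))
cv2.imwrite("pics/c1.png",cv2.resize(a[60:240,80:320],(800,600),interpolation=cv2.INTER_CUBIC))
E
```

```text
[ 617.02883172 -131.0554763   388.56679747] [-3.14056132e+00  4.37543384e-04  2.37438260e+00] [-2.81495583 -0.65620564 -3.0310114 ]
[156.20124084 134.62521275]
[154.58401918 136.59546977]
```

View pics/c1.png

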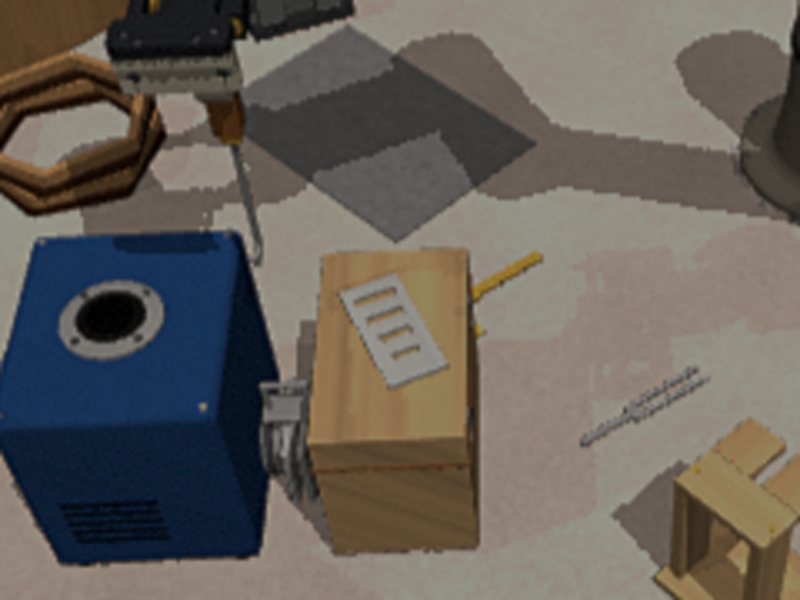

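The rod hangs upright in the gripper, with its hook at scene ≈(157,139), on the line of the gap. The bail is at (165,175).

arm_command:
  gripper: [10,10,10,10,10]
  dp:
    - [0,0,0.8]
    - [0,0,0.8]
    - [0,0,0.8]
    - [0,0,0.8]
    - [0,0,0.8]
  twist: [0,0,0,0,0]

```text
time: 11.4
tool_pos: [615.2, -128.0, 289.2]
tcp_rot: [-3.142, 0.0, 2.373]
contact_force: [0.8, -0.4, -1.5]
grip_width: 21.6
finger_force: 30.0
```

arm_command:
  gripper: [10,10,10,10,10]
  dp:
    - [0,0,0.8]
    - [0,0,0.6]
    - [0,0,0.2]
    - [0,0,0]
    - [0,0,0]
  twist: [0,0,0,0,0]

```text
time: 12.02
tool_pos: [615.6, -128.1, 250.9]
tcp_rot: [3.141, 0.002, 2.373]
contact_force: [0.2, 0.5, -1.7]
grip_width: 22.0
finger_force: 30.0
```

```bash
python3 - <<'E'
from h import *
a=capture("scene")[:,:,::-1].copy();cv2.imwrite("pics/scene2.png",a)
b=capture("top")[:,:,::-1].copy();cv2.imwrite("pics/top2.png",b)
o=get_obs();print(o["tool_pos"],o["tcp_rot"],o["contact_force"])
p=o["tool_pos"]
for d in((0,0,-154),(0.69*20,.72*20,-154),(0.69*20,.72*20,-141),(0,0,-36)): print(proj("scene",p+np.array(d)))
m=np.hstack([cv2.resize(a[130:205,135:185],(400,600),interpolation=cv2.INTER_CUBIC),cv2.resize(b[125:200,325:375],(400,600),interpolation=cv2.INTER_CUBIC)])
cv2.imwrite("pics/c2.png",m)
E
```

```text
[ 615.54198587 -128.08637783  250.75019315] [3.14100057e+00 1.35163457e-03 2.37336766e+00] [-0.38572738  0.61546373 -0.8838852 ]
[166.46194078 169.79266289]
[165.97644269 175.25228949]
[165.17724723 172.23723098]
[158.80195298 140.30438014]
```

View pics/c2.png

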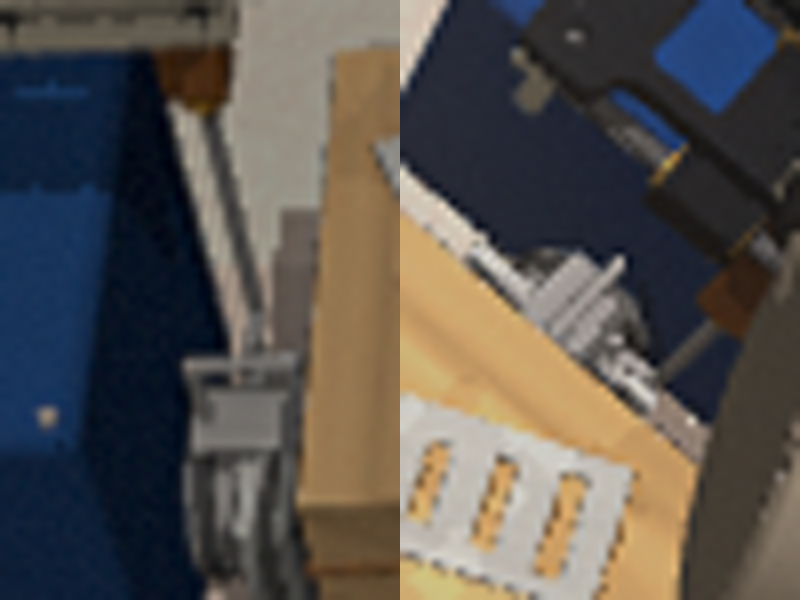

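The scene crop shows the rod's shaft coming down the middle of the window, with the crossbar at px (165,175). In the top crop the bar's centre is at px ≈(349,162.3) and the hook end is near (357,172).

```bash
python3 - <<'E'
from h import *
p=np.array([615.5,-128.1,250.8]);ux=np.array([.691,.723,0]);uy=np.array([-.723,.691,0])
S=lambda q:((proj("scene",q)-[135,130])*8).round(0);T=lambda q:((proj("top",q)-[325,125])*8+[400,0]).round(0)
for n,x,z in(("shaftbot",0,-154),("tipbot",20,-154),("tiptop",20,-141),("hb",0,-36)): print(n,S(p+ux*x+[0,0,z]),T(p+ux*x+[0,0,z]))
print("bar by top",onz("top",349,162.3,115))
for zz in(108,112,116,120):
  c=np.array([639.5,-103,zz])
  print(zz,"bar",S(c+uy*20),S(c-uy*20),T(c+uy*20),T(c-uy*20),"fl near",S(c+ux*15-[0,0,27]),T(c+ux*15-[0,0,27]),"far",S(c-ux*15-[0,0,27]),T(c-ux*15-[0,0,27]))
E
```

```text
shaftbot [252. 318.] [648. 380.]
tipbot [248. 362.] [603. 342.]
tiptop [242. 338.] [611. 333.]
hb [190.  82.] [736. 294.]
bar by top [ 640.47151103 -106.8465869   115.        ]
108 bar [298. 371.] [181. 377.] [539. 349.] [614. 264.] fl near [250. 457.] [527. 298.] far [256. 390.] [593. 353.]
112 bar [296. 364.] [179. 370.] [541. 346.] [617. 261.] fl near [248. 450.] [530. 295.] far [254. 383.] [596. 351.]
116 bar [294. 356.] [176. 362.] [543. 344.] [619. 258.] fl near [246. 443.] [532. 292.] far [252. 376.] [598. 348.]
120 bar [293. 349.] [174. 355.] [546. 341.] [622. 255.] fl near [244. 436.] [534. 289.] far [250. 368.] [601. 345.]
```

arm_command:
  gripper: [10,10,10,10,10]
  dp:
    - [0,0,0.2]
    - [0,0,0]
    - [0,0.2,0]
    - [0,0.12,0]
    - [0,0,0]
  twist: [0,0,0,0,0]

```text
time: 12.75
tool_pos: [621.0, -121.9, 245.0]
tcp_rot: [-3.142, 0.0, 2.374]
contact_force: [0.1, -1.3, -1.2]
grip_width: 21.7
finger_force: 30.0
```

arm_command:
  gripper: [10,10,10,10,10]
  dp:
    - [0,0.12,0]
    - [0,0.12,0]
    - [0,0,0]
    - [0,0,0]
    - [0,0,0]
  twist: [0,0,0,0,0]

```text
time: 13.38
tool_pos: [624.9, -118.0, 245.0]
tcp_rot: [-3.142, 0.0, 2.373]
contact_force: [-0.4, -0.3, -0.4]
grip_width: 22.2
finger_force: 30.0
```

arm_command:
  gripper: [10,10,10,10,10]
  dp:
    - [0,0.12,0]
    - [0,0.12,0]
    - [0,0,0]
    - [0,0,0]
    - [0,0,0]
  twist: [0,0,0,0,0]

```text
time: 14.0
tool_pos: [629.1, -113.7, 245.0]
tcp_rot: [-3.141, 0.0, 2.373]
contact_force: [0.3, 0.3, -1.1]
grip_width: 21.8
finger_force: 30.0
```

arm_command:
  gripper: [10,10,10,10,10]
  dp:
    - [0,0.08,0]
    - [0,0.08,0]
    - [0,0,0]
    - [0,0,0]
    - [0,0,0]
  twist: [0,0,0,0,0]

```text
time: 14.62
tool_pos: [631.9, -110.8, 245.0]
tcp_rot: [-3.141, 0.0, 2.373]
contact_force: [0.1, 0.2, -0.7]
grip_width: 22.3
finger_force: 30.0
```

```bash
python3 - <<'E'
from h import *
a=capture("scene")[:,:,::-1].copy();cv2.imwrite("pics/scene3.png",a)
b=capture("top")[:,:,::-1].copy();cv2.imwrite("pics/top3.png",b)
o=get_obs();print(o["tool_pos"],o["contact_force"])
m=np.hstack([cv2.resize(a[150:200,148:181],(400,600),interpolation=cv2.INTER_CUBIC),cv2.resize(b[135:185,335:368],(400,600),interpolation=cv2.INTER_CUBIC)])
cv2.imwrite("pics/c3.png",m)
E
```

```text
[ 631.89017186 -110.78618194  244.97027825] [-0.53549707 -0.91437265 -1.22074241]
```

View pics/c3.png

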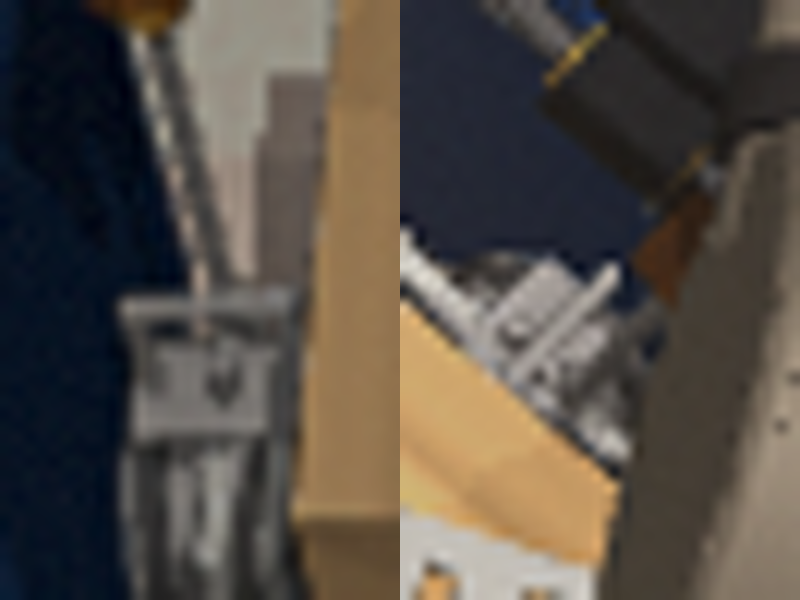

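The hook is through the window: its tip shows beyond the bar in the top crop at (515,325), and its shadow lies on the flange in the scene crop. Next I lift.

arm_command:
  gripper: [10,10,10,10,10]
  dp:
    - [0,0,-0.2]
    - [0,0,-0.2]
    - [0,0,0]
    - [0,0,0]
    - [0,0,0]
  twist: [0,0,0,0,0]

```text
time: 15.35
tool_pos: [631.8, -110.7, 254.8]
tcp_rot: [-3.141, -0.0, 2.373]
contact_force: [0.3, -1.0, -1.1]
grip_width: 22.0
finger_force: 30.0
```

arm_command:
  gripper: [10,10,10,10,10]
  dp:
    - [0,0,-0.08]
    - [0,0,-0.08]
    - [0,0,-0.08]
    - [0,0,-0.08]
    - [0,0,0]
  twist: [0,0,0,0,0]

```text
time: 15.98
tool_pos: [631.8, -110.7, 262.3]
tcp_rot: [-3.141, -0.001, 2.373]
contact_force: [1.9, 1.0, -7.0]
grip_width: 21.9
finger_force: 30.0
```

arm_command:
  gripper: [10,10,10,10,10]
  dp:
    - [0,0,-0.12]
    - [0,0,-0.12]
    - [0,0,-0.12]
    - [0,0,-0.12]
    - [0,0,0]
  twist: [0,0,0,0,0]

```text
time: 16.6
tool_pos: [631.9, -110.7, 275.5]
tcp_rot: [3.141, 0.0, 2.373]
contact_force: [0.6, 0.3, -5.2]
grip_width: 21.9
finger_force: 30.0
```

arm_command:
  gripper: [10,10,10,10,10]
  dp:
    - [0,0,-0.12]
    - [0,0,-0.12]
    - [0,0,-0.12]
    - [0,0,-0.12]
    - [0,0,0]
  twist: [0,0,0,0,0]

```text
time: 17.23
tool_pos: [631.9, -110.8, 287.5]
tcp_rot: [3.142, 0.0, 2.373]
contact_force: [-0.1, 0.7, -5.3]
grip_width: 22.0
finger_force: 30.0
```

```bash
python3 - <<'E'
from h import *
a=capture("scene")[:,:,::-1].copy();cv2.imwrite("pics/scene4.png",a)
o=get_obs();print(o["tool_pos"],o["contact_force"])
cv2.imwrite("pics/c4.png",cv2.resize(a[130:205,135:185],(400,600),interpolation=cv2.INTER_CUBIC))
for z in (134,138,142): print(z,(proj("scene",[639.5,-103,z])-[135,130])*8)
E
```

```text
[ 631.90312381 -110.75300935  287.44120098] [-0.20394761  0.15182383 -6.1679415 ]
134 [226.24420287 324.92170596]
138 [224.16788082 317.20598074]
142 [222.08051267 309.44920764]
```

View pics/c4.png

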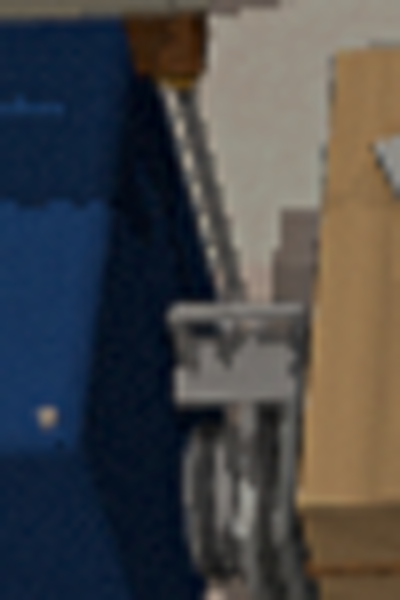

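The slide has risen with the hook: the bar is now at crop row 310, so its underside is at about 139 mm.

arm_command:
  gripper: [10,10,10,10,10]
  dp:
    - [0,0,-0.08]
    - [0,0,-0.08]
    - [0,0,-0.08]
    - [0,0,0]
    - [0,0,0]
  twist: [0,0,0,0,0]

```text
time: 17.9
tool_pos: [631.9, -110.7, 293.2]
tcp_rot: [3.142, 0.0, 2.373]
contact_force: [-0.1, 0.3, -7.3]
grip_width: 21.8
finger_force: 30.0
```

arm_command:
  gripper: [10,10,10,10,10]
  dp:
    - [0,0,-0.02]
    - [0,0,-0.02]
    - [0,0,0]
    - [0,0,0]
    - [0,0,0]
  twist: [0,0,0,0,0]

```text
time: 18.52
tool_pos: [631.9, -110.7, 293.9]
tcp_rot: [-3.142, 0.0, 2.373]
contact_force: [0.6, 0.1, -7.4]
grip_width: 21.4
finger_force: 30.0
```

arm_command:
  gripper: [10,10,10,10,10]
  dp:
    - [0,0,-0.015]
    - [0,0,-0.015]
    - [0,0,0]
    - [0,0,0]
    - [0,0,0]
  twist: [0,0,0,0,0]

```text
time: 19.15
tool_pos: [631.9, -110.7, 294.8]
tcp_rot: [-3.142, 0.0, 2.373]
contact_force: [-0.5, 0.4, -7.5]
grip_width: 21.8
finger_force: 30.0
```

arm_command:
  gripper: [10,10,10,10,10]
  dp:
    - [0,0,-0.015]
    - [0,0,-0.015]
    - [0,0,0]
    - [0,0,0]
    - [0,0,0]
  twist: [0,0,0,0,0]

```text
time: 19.77
tool_pos: [631.9, -110.7, 295.5]
tcp_rot: [-3.142, 0.0, 2.373]
contact_force: [0.1, 1.2, -7.3]
grip_width: 22.0
finger_force: 30.0
```

arm_command:
  gripper: [10,10,10,10,10]
  dp:
    - [0,0,-0.015]
    - [0,0,-0.015]
    - [0,0,0]
    - [0,0,0]
    - [0,0,0]
  twist: [0,0,0,0,0]

```text
time: 20.4
tool_pos: [631.9, -110.7, 296.2]
tcp_rot: [3.142, 0.0, 2.373]
contact_force: [0.2, 0.8, -7.0]
grip_width: 21.7
finger_force: 30.0
```

arm_command:
  gripper: [10,10,10,10,10]
  dp:
    - [0,0,-0.015]
    - [0,0,-0.015]
    - [0,0,0]
    - [0,0,0]
    - [0,0,0]
  twist: [0,0,0,0,0]

```text
time: 21.02
tool_pos: [631.9, -110.7, 297.0]
tcp_rot: [-3.142, 0.0, 2.373]
contact_force: [1.2, -1.3, -7.1]
grip_width: 21.8
finger_force: 30.0
```

arm_command:
  gripper: [10,10,10,10,10]
  dp:
    - [0,0,-0.015]
    - [0,0,-0.015]
    - [0,0,0]
    - [0,0,0]
    - [0,0,0]
  twist: [0,0,0,0,0]

```text
time: 21.65
tool_pos: [631.9, -110.7, 297.8]
tcp_rot: [-3.142, 0.0, 2.373]
contact_force: [0.2, 0.3, -6.7]
grip_width: 22.0
finger_force: 30.0
```

arm_command:
  gripper: [10,10,10,10,10]
  dp:
    - [0,0,-0.015]
    - [0,0,-0.015]
    - [0,0,0]
    - [0,0,0]
    - [0,0,0]
  twist: [0,0,0,0,0]

```text
time: 22.28
tool_pos: [631.9, -110.7, 298.5]
tcp_rot: [-3.142, 0.0, 2.373]
contact_force: [0.1, -0.4, -7.3]
grip_width: 21.8
finger_force: 30.0
```

arm_command:
  gripper: [10,10,10,10,10]
  dp:
    - [0,0,-0.015]
    - [0,0,-0.015]
    - [0,0,0]
    - [0,0,0]
    - [0,0,0]
  twist: [0,0,0,0,0]

```text
time: 22.9
tool_pos: [631.9, -110.8, 299.3]
tcp_rot: [-3.142, 0.0, 2.373]
contact_force: [0.7, 0.1, -7.7]
grip_width: 21.8
finger_force: 30.0
```

arm_command:
  gripper: [10,10,10,10,10]
  dp:
    - [0,0,-0.015]
    - [0,0,-0.015]
    - [0,0,0]
    - [0,0,0]
    - [0,0,0]
  twist: [0,0,0,0,0]

```text
time: 23.52
tool_pos: [631.9, -110.8, 300.0]
tcp_rot: [-3.142, 0.0, 2.373]
contact_force: [1.1, 1.1, -7.6]
grip_width: 21.6
finger_force: 30.0
```

arm_command:
  gripper: [10,10,10,10,10]
  dp:
    - [0,0,-0.015]
    - [0,0,-0.015]
    - [0,0,0]
    - [0,0,0]
    - [0,0,0]
  twist: [0,0,0,0,0]

```text
time: 24.15
tool_pos: [631.9, -110.8, 300.7]
tcp_rot: [-3.142, 0.0, 2.373]
contact_force: [1.3, 0.4, -6.7]
grip_width: 22.1
finger_force: 30.0
```

arm_command:
  gripper: [10,10,10,10,10]
  dp:
    - [0,0,-0.015]
    - [0,0,-0.015]
    - [0,0,0]
    - [0,0,0]
    - [0,0,0]
  twist: [0,0,0,0,0]

```text
time: 24.78
tool_pos: [631.9, -110.7, 301.5]
tcp_rot: [-3.142, 0.0, 2.373]
contact_force: [-0.1, 0.2, -8.3]
grip_width: 21.6
finger_force: 30.0
```

arm_command:
  gripper: [10,10,10,10,10]
  dp:
    - [0,0,-0.01]
    - [0,0,-0.01]
    - [0,0,0]
    - [0,0,0]
    - [0,0,0]
  twist: [0,0,0,0,0]

```text
time: 25.4
tool_pos: [631.9, -110.7, 302.0]
tcp_rot: [-3.142, 0.0, 2.373]
contact_force: [0.3, 0.2, -6.9]
grip_width: 21.7
finger_force: 30.0
```

arm_command:
  gripper: [10,10,10,10,10]
  dp:
    - [0,0,-0.015]
    - [0,0,-0.015]
    - [0,0,0]
    - [0,0,0]
    - [0,0,0]
  twist: [0,0,0,0,0]

```text
time: 26.02
tool_pos: [631.9, -110.7, 302.7]
tcp_rot: [-3.142, -0.0, 2.373]
contact_force: [-0.2, 0.4, -8.4]
grip_width: 22.0
finger_force: 30.0
```

arm_command:
  gripper: [10,10,10,10,10]
  dp:
    - [0,0,-0.01]
    - [0,0,-0.01]
    - [0,0,0]
    - [0,0,0]
    - [0,0,0]
  twist: [0,0,0,0,0]

```text
time: 26.65
tool_pos: [631.9, -110.7, 302.9]
tcp_rot: [-3.141, -0.0, 2.373]
contact_force: [1.6, 0.7, -12.7]
grip_width: 21.8
finger_force: 30.0
```

arm_command:
  gripper: [10,10,10,10,10]
  dp:
    - [0,0,-0.006]
    - [0,0,0]
    - [0,0,0]
    - [0,0,0]
    - [0,0,0]
  twist: [0,0,0,0,0]

```text
time: 27.28
tool_pos: [631.8, -110.7, 303.0]
tcp_rot: [-3.141, -0.001, 2.373]
contact_force: [1.5, 0.7, -16.7]
grip_width: 21.7
finger_force: 30.0
```

The pull is firm on the stop (about 15.5 N net of the rod's weight). Now I unhook: lower 12 mm, then draw back.

arm_command:
  gripper: [10,10,10,10,10]
  dp:
    - [0,0,0.1]
    - [0,0,0.2]
    - [0,0,0.18]
    - [0,0,0]
    - [0,0,0]
  twist: [0,0,0,0,0]

```text
time: 27.9
tool_pos: [632.0, -110.8, 291.8]
tcp_rot: [3.141, 0.001, 2.373]
contact_force: [-0.1, 0.4, -0.6]
grip_width: 21.8
finger_force: 30.0
```

arm_command:
  gripper: [10,10,10,10,10]
  dp:
    - [0,-0.1,0]
    - [0,-0.1,0]
    - [0,-0.1,0]
    - [0,0,0]
    - [0,0,0]
  twist: [0,0,0,0,0]

```text
time: 28.52
tool_pos: [626.7, -116.1, 291.4]
tcp_rot: [3.142, 0.0, 2.373]
contact_force: [0.2, 0.4, -1.2]
grip_width: 21.9
finger_force: 30.0
```

arm_command:
  gripper: [10,10,10,10,10]
  dp:
    - [0,-0.3,0]
    - [0,-0.4,0]
    - [0,-0.38,0]
    - [0,0,0]
    - [0,0,-0.5]
  twist: [0,0,0,0,0]

```text
time: 29.15
tool_pos: [607.5, -135.5, 303.5]
tcp_rot: [-3.141, -0.002, 2.373]
contact_force: [0.1, -0.7, -0.9]
grip_width: 21.9
finger_force: 30.0
```

arm_command:
  gripper: [10,10,10,10,10]
  dp:
    - [0,0,-0.8]
    - [0,0,-0.8]
    - [0,0,-0.8]
    - [0,0,-0.8]
    - [0,0,-0.25]
  twist: [0,0,0,0,0]

```text
time: 29.78
tool_pos: [608.4, -135.4, 392.2]
tcp_rot: [3.14, 0.003, 2.374]
contact_force: [0.0, 0.1, -2.0]
grip_width: 22.2
finger_force: 30.0
```

```bash
python3 - <<'E'
from h import *
a=capture("scene")[:,:,::-1].copy();cv2.imwrite("pics/scene5.png",a)
o=get_obs();print(o["tool_pos"],o["tcp_rot"],o["contact_force"])
p=o["tool_pos"]
plan(p,np.degrees(o["tcp_rot"][2]),[400,120,390],100)
plan([400,120,390],100,[378,253.2,187],88.5)
print(proj("scene",p+[0,0,-154]),proj("scene",p+[14,14,-154]),proj("scene",p+[0,0,-36]))
cv2.imwrite("pics/c5.png",cv2.resize(a[60:204,100:220],(500,600),interpolation=cv2.INTER_CUBIC))
E
```

```text
[ 608.34416313 -135.44481941  392.04515154] [3.14033697e+00 2.82174484e-03 2.37371734e+00] [-0.03751089  0.012002   -0.81631858]
dp [[0.87, 0.1, 0.01], [0.88, 0.07, 0.01], [0.88, 0.03, 0.0], [0.88, -0.01, 0.01], [0.88, -0.04, 0.0]] tw [np.float64(0.48), np.float64(0.48), np.float64(0.48), np.float64(0.48), np.float64(0.48)]
dp [[0.87, -0.08, 0.01], [0.87, -0.12, 0.0], [0.87, -0.15, 0.01], [0.86, -0.19, 0.0], [0.85, -0.22, 0.01]] tw [np.float64(0.48), np.float64(0.48), np.float64(0.48), np.float64(0.48), np.float64(0.48)]
dp [[0.84, -0.26, 0.0], [0.83, -0.29, 0.01], [0.81, -0.33, 0.0], [0.8, -0.36, 0.01], [0.79, -0.4, 0.0]] tw [np.float64(0.48), np.float64(0.48), np.float64(0.48), np.float64(0.48), np.float64(0.48)]
end [400.  120.1 390. ] 100.0
dp [[0.54, 0.01, 0.81], [0.54, -0.01, 0.81], [0.54, -0.02, 0.81], [0.54, -0.03, 0.81], [0.54, -0.04, 0.81]] tw [0.23, 0.23, 0.23, 0.23, 0.23]
dp [[0.54, -0.05, 0.81], [0.54, -0.06, 0.82], [0.53, -0.07, 0.81], [0.53, -0.07, 0.82], [0.54, -0.09, 0.81]] tw [0.23, 0.23, 0.23, 0.23, 0.23]
end [377.9 253.3 187. ] 88.5
[157.50487448 131.05989195] [156.71481758 136.57283486] [148.2765059   95.15522985]
```

View pics/c5.png

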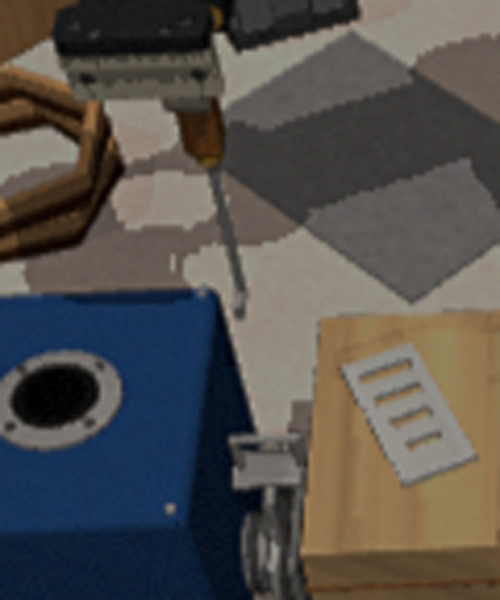

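The slide stays up (bar at px row ≈165.6 against 175 at first) and the rod is clear and upright. Back to the bracket.

arm_command:
  gripper: [10,10,10,10,10]
  dp:
    - [0.87,0.1,0.01]
    - [0.88,0.07,0.01]
    - [0.88,0.03,0]
    - [0.88,-0.01,0.01]
    - [0.88,-0.04,0]
  twist: [0.48,0.48,0.48,0.48,0.48]

```text
time: 30.45
tool_pos: [537.7, -49.6, 388.7]
tcp_rot: [-3.141, -0.001, 2.163]
contact_force: [0.4, -0.1, -1.6]
grip_width: 21.8
finger_force: 30.0
```

arm_command:
  gripper: [10,10,10,10,10]
  dp:
    - [0.87,-0.08,0.01]
    - [0.87,-0.12,0]
    - [0.87,-0.15,0.01]
    - [0.86,-0.19,0]
    - [0.85,-0.22,0.01]
  twist: [0.48,0.48,0.48,0.48,0.48]

```text
time: 31.08
tool_pos: [468.3, 35.5, 388.1]
tcp_rot: [-3.141, -0.0, 1.953]
contact_force: [0.2, -0.1, -1.3]
grip_width: 21.8
finger_force: 30.0
```

arm_command:
  gripper: [10,10,10,10,10]
  dp:
    - [0.84,-0.26,0]
    - [0.83,-0.29,0.01]
    - [0.81,-0.33,0]
    - [0.8,-0.36,0.01]
    - [0.79,-0.4,0]
  twist: [0.48,0.48,0.48,0.48,0.48]

```text
time: 31.7
tool_pos: [398.9, 120.7, 387.6]
tcp_rot: [-3.141, -0.0, 1.744]
contact_force: [-0.7, -0.8, -1.6]
grip_width: 21.9
finger_force: 30.0
```

arm_command:
  gripper: [10,10,10,10,10]
  dp:
    - [0.54,0.01,0.81]
    - [0.54,-0.01,0.81]
    - [0.54,-0.02,0.81]
    - [0.54,-0.03,0.81]
    - [0.54,-0.04,0.81]
  twist: [0.23,0.23,0.23,0.23,0.23]

```text
time: 32.33
tool_pos: [387.9, 187.1, 285.7]
tcp_rot: [-3.141, 0.0, 1.644]
contact_force: [-0.8, 1.1, -1.5]
grip_width: 21.5
finger_force: 30.0
```

arm_command:
  gripper: [10,10,10,10,10]
  dp:
    - [0.54,-0.05,0.81]
    - [0.54,-0.06,0.82]
    - [0.53,-0.07,0.81]
    - [0.53,-0.07,0.82]
    - [0.54,-0.09,0.81]
  twist: [0.23,0.23,0.23,0.23,0.23]

```text
time: 32.95
tool_pos: [377.1, 253.7, 184.0]
tcp_rot: [-3.141, 0.0, 1.544]
contact_force: [1.5, 0.6, -0.8]
grip_width: 22.0
finger_force: 30.0
```

arm_command:
  gripper: [10,10,10,10,10]
  dp:
    - [0,0,0]
    - [0,0,0]
    - [0,0,0]
    - [0,0,0]
    - [0,0,0]
  twist: [0,0,0,0,0]

```text
time: 33.58
tool_pos: [377.8, 253.2, 185.4]
tcp_rot: [3.141, -0.0, 1.544]
contact_force: [-0.0, 0.3, -1.3]
grip_width: 21.5
finger_force: 30.0
```

arm_command:
  gripper: [10,10,10,10,10]
  dp:
    - [0,0.5,0]
    - [0,0.5,0]
    - [0,0.4,0]
    - [0,0.3,0]
    - [0,0,0]
  twist: [0,0,0,0,0]

```text
time: 34.2
tool_pos: [420.6, 252.2, 184.8]
tcp_rot: [-3.141, 0.0, 1.544]
contact_force: [0.8, 0.6, -1.7]
grip_width: 22.0
finger_force: 30.0
```

arm_command:
  gripper: [10,10,10,10,10]
  dp:
    - [0,0.5,0]
    - [0,0.5,0]
    - [0,0.5,0]
    - [0,0.32,0]
    - [0,0,0]
  twist: [0,0,0,0,0]

```text
time: 34.83
tool_pos: [466.1, 250.9, 184.8]
tcp_rot: [-3.141, 0.0, 1.544]
contact_force: [0.2, 0.7, -0.9]
grip_width: 21.9
finger_force: 30.0
```

arm_command:
  gripper: [10,10,10,10,10]
  dp:
    - [0,0,0.1]
    - [0,0,0.1]
    - [0,0,0.1]
    - [0,0,0]
    - [0,0,0]
  twist: [0,0,0,0,0]

```text
time: 35.45
tool_pos: [465.6, 251.1, 177.6]
tcp_rot: [3.142, 0.0, 1.544]
contact_force: [-0.3, -0.4, -0.5]
grip_width: 21.6
finger_force: 30.0
```

arm_command:
  gripper: [10,10,10,10,10]
  dp:
    - [0,0,0.02]
    - [0,0,0.02]
    - [0,0,0.02]
    - [0,0,0]
    - [0,0,0]
  twist: [0,0,0,0,0]

```text
time: 36.08
tool_pos: [465.7, 251.1, 176.1]
tcp_rot: [3.142, 0.0, 1.544]
contact_force: [-0.2, 0.2, -1.1]
grip_width: 22.5
finger_force: 30.0
```

arm_command:
  gripper: [10,10,10,10,10]
  dp:
    - [0,0,0.02]
    - [0,0,0]
    - [0,0,0]
    - [0,0,0]
    - [0,0,0]
  twist: [0,0,0,0,0]

```text
time: 36.7
tool_pos: [465.7, 251.1, 175.9]
tcp_rot: [3.141, -0.0, 1.544]
contact_force: [-1.8, -0.8, 5.1]
grip_width: 22.0
finger_force: 30.0
```

The handle rests on the plate. Release and rise.

arm_command:
  gripper: [24,28,40,60,80]
  dp:
    - [0,0,0]
    - [0,0,0]
    - [0,0,0]
    - [0,0,0]
    - [0,0,0]
  twist: [0,0,0,0,0]

```text
time: 37.33
tool_pos: [465.6, 251.1, 175.5]
tcp_rot: [-3.142, 0.0, 1.544]
contact_force: [0.9, -0.4, -0.9]
grip_width: 53.3
finger_force: 0.0
```

arm_command:
  gripper: [85,85,85,85,85]
  dp:
    - [0,0,0]
    - [0,0,0]
    - [0,0,0]
    - [0,0,-0.3]
    - [0,0,-0.5]
  twist: [0,0,0,0,0]

```text
time: 37.95
tool_pos: [465.5, 251.0, 196.1]
tcp_rot: [-3.141, 0.0, 1.544]
contact_force: [-0.1, 0.1, -0.1]
grip_width: 84.8
finger_force: 0.0
```

arm_command:
  gripper: [85,85,85,85,85]
  dp:
    - [0,0,-0.8]
    - [0,0,-0.8]
    - [0,0,-0.8]
    - [0,0,-0.8]
    - [0,0,-0.8]
  twist: [0,0,0,0,0]

```text
time: 38.58
tool_pos: [465.7, 251.1, 297.4]
tcp_rot: [3.14, -0.0, 1.544]
contact_force: [-0.2, -0.8, -0.5]
grip_width: 85.2
finger_force: 0.0
```

arm_command:
  gripper: [85,85,85,85,85]
  dp:
    - [-0.9,-0.5,-0.5]
    - [-0.9,-0.5,-0.5]
    - [-0.9,-0.2,0]
    - [-0.9,0,0]
    - [0,0,0]
  twist: [0,0,0,0,0]

```text
time: 39.2
tool_pos: [433.3, 161.1, 321.8]
tcp_rot: [3.14, -0.0, 1.542]
contact_force: [1.7, 0.2, 0.5]
grip_width: 85.3
finger_force: 0.0
```

```bash
python3 - <<'E'
from h import *
a=capture("scene")[:,:,::-1].copy();b=capture("top")[:,:,::-1].copy()
o=get_obs();print(o["tool_pos"],o["contact_force"],o["time"])
m=np.hstack([cv2.resize(a[150:270,80:360][:,60:280],(500,273)),cv2.resize(b[195:255,185:251],(300,273),interpolation=cv2.INTER_CUBIC)])
cv2.imwrite("pics/c6.png",m)
E
```

```text
[433.43346065 162.17535966 321.30523824] [-0.83873482 -0.27240731  0.02658886] 39.3
```

View pics/c6.png

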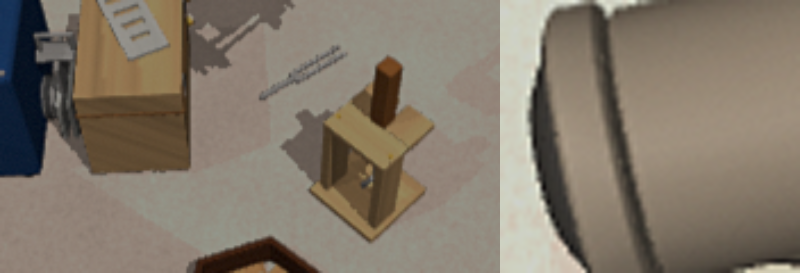

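The rod hangs upright in the bracket at crop (387,95), as at the start. The slide is up (bar at crop (57,38)), and the fork and template have not moved.

```bash
python3 -c "
from plant import *
print(close_job())"
```

```text
the job is handed in; nothing more can be done
None
```

I handed the job in at about 39 s of the 72 s: the slide was drawn up firmly on its stop (about 15.5 N) and left there, and the rod hangs upright in its bracket; the hand-in returned no verdict.

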